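# Find the unlatched tip-up cover on the lab bench's service duct and push it open

### The arm

A 6-joint arm with a two-finger parallel gripper is mounted at the origin on the work surface. World frame = base frame: x ahead of the robot, y to its left, z up, the work surface at z = 0. Lengths are in m, angles in rad, forces in N, time in s.
With the tool pointing down it reaches from about 0.25 to 0.775 m from the base axis. Payload 4 kg.
Tool frame: the origin (TCP) lies on the centre line of the jaws, within the pads' length; the fingertips stand 8 mm ahead of it and the grasp point (between the pads) lies 11 mm behind it; y points along the fingers, x is the direction in which the jaws open and shut, and the axes are right-handed (so a half turn about y gives the same grasp; the last joint's range is limited). The gripper opens to 94 mm and grips with 3 to 60 N. Pads are 16 mm wide; open, the fingers measure 119 mm over their backs; the gripper's body (75 mm by 177 mm) begins 78 mm behind the grasp point.
Start: joints at [1.057, 0.087, 1.371, -0, 1.684, -0.103], TCP at [0.22, 0.504, 0.182] pointing down, gripper open.
Joint ranges: [-3.1, 3.1], [-0.76, 2.03], [0.27, 2.55], [-1.08, 4.22], [0.17, 2.65], [-2.57, 2.57]. Speed limits (rad/s): [2.79, 2.79, 3.14, 3.14, 3.14, 3.14].

### API

Orientations are given as [roll, pitch, yaw] about the fixed x, y, z axes, in that order (R = Rz(yaw) Ry(pitch) Rx(roll)).
In Python, from bench import robot gives the robot as it stands.
- The arm moves only by the tool step_arm, never from a script. Its argument "commands" is a list of rows, each an object with "xyz": the shift along the world's x, y, z in m, a list of three; "twist": the turn, a rotation vector about the world's x, y, z in degrees, a list of three. In form: [{"xyz": [tx, ty, tz], "twist": [ax, ay, az]}, ...]. A call has 1 to 12 rows; each row is the pose to reach, as a shift and turn from the pose commanded when the call began; what a row does not reach only later rows make up. A row lasts 1/12 s, in which the tool goes at most 41.7 mm and 7.16 degrees, less where a joint would pass 70% of its speed; a pose out of reach is approached as far as the arm can. A call with a gripper value outside its range is refused whole. "fingers" is the closure in counts, from 0 (fully open) to 255 (shut), set as the call begins (left out, the last holds). The fingers move at their own pace and stop on an object; the grip force is fixed at half the most. Time passes only in rows, so rows that repeat a pose let the fingers close. It gives the time, the measured TCP pose, the force and the opening at its end, in the units of the state.
- robot.get_obs(): the state, without advancing time (a new reading comes with each control period).
- robot.snapshot(name): name is "scene" or "top" or "wrist"; returns (picture, depth): 400x640x3 uint8, red, green, blue; 400x640 float32, m along the optical axis (not along the pixel's ray), 0 where there is no reading.
- robot.camera_info(name): a dict with "fx", "fy", "cx", "cy" (pixels), "R" (3x3) and "t" (3): a world point X has camera coordinates R X + t. Camera axes: x right, y down, z forward; pixel columns grow to the right and rows downward; lengths in m; the calibration is good to about 2 mm. A picture is of the moment at which its call begins: read the wrist's pose just before it. camera_info takes no time and is no camera call; for the wrist camera it gives the pose at the moment of the call.
- robot.close_job(): hands the job in, once; it reports no verdict.
The state is a dict: "time": time; "joint_positions": joint angles; "qvel": joint speeds; "joint_torque": joint torques, N m; "tool_pos": TCP position; "ee_rot": TCP orientation; "wrist_force": force on the tool from outside, world axes, zero at the start; "wrist_torque": the same for the moment, N m; "width": finger opening in m.
Only numpy, scipy, OpenCV 4.12 (cv2) and the standard library are available. Lean on these libraries where they do the work, as an engineer would, in place of code of your own. Each camera call takes 0.05 s, during which the arm holds its last target.

### The job

An instrument has to be plugged in, but only one of the five identical covers on the bench's service duct has been left unlatched. Press with a fingertip on the ribbed front edges of the covers until you find the one that rocks, then push it on over until it stands fully open against its stop, and leave it open. Do not force the latched covers, do not take hold of a cover or anything else, and leave all the other things on the bench where they are.

Things in the scene. Friction and masses are not known exactly. Their poses are not given: they have to be found in the camera images.
- duct: Fixed white box across the bench, 600 x 190 x 110 mm high, yawed up to 11 degrees. Origin: on the bench, below the covers' pivot line, middle bay; x to the back, y left. In x: front wall -72 to -62 mm, shut covers (flush with the top) -60 to 45, rear ledge 50 to 118 with small things on it. Bays at y = 200, 100, 0, -100, -200 mm, parted by 4 mm sheets, hollow 50 mm deep below the covers.
- cover_1 (a joint): Cover 1 (far left), rad: 0 shut, 1.22 open against its rubber stop. Grey plate 105 mm front to back, 92 wide, 5 thick. Its pivot runs along the duct's y, 60 mm behind the front edge, 107.5 mm above the bench. Opening, the front dips into the duct and the rear edge rises 42 mm; it cannot tip the other way. A pivot friction of 0.06 N m (1 to 2 N at the front) holds it at any angle.
- cover_1_press (a point): Point on the top face of cover 1, in the middle of its width, 16 mm behind its front edge, on the ribbed strip where it is pressed; 44 mm in front of the pivot line. Moves with the cover; x points to the cover's rear, z out of its top face.
- cover_2 (a joint): Cover 2 (second from left), rad: 0 shut, 1.22 open against its rubber stop. Same plate as cover 1. Four of the five covers are caught by a sprung latch under the front edge: they give only about 0.1 mm per N there (1 to 2 mm); the fifth, a different one each time and alike from outside, is unlatched and dips freely.
- cover_2_press (a point): Point on the top face of cover 2, in the middle of its width, 16 mm behind its front edge, on the ribbed strip where it is pressed; 44 mm in front of the pivot line. Moves with the cover; x points to the cover's rear, z out of its top face.
- cover_3 (a joint): Cover 3 (middle), rad: 0 shut, 1.22 open against its rubber stop. Same plate and behaviour as covers 1 and 2.
- cover_3_press (a point): Point on the top face of cover 3, in the middle of its width, 16 mm behind its front edge, on the ribbed strip where it is pressed; 44 mm in front of the pivot line. Moves with the cover; x points to the cover's rear, z out of its top face.
- cover_4 (a joint): Cover 4 (second from right), rad: 0 shut, 1.22 open against its rubber stop. Same plate and behaviour as covers 1 and 2.
- cover_4_press (a point): Point on the top face of cover 4, in the middle of its width, 16 mm behind its front edge, on the ribbed strip where it is pressed; 44 mm in front of the pivot line. Moves with the cover; x points to the cover's rear, z out of its top face.
- cover_5 (a joint): Cover 5 (far right), rad: 0 shut, 1.22 open against its rubber stop. Same plate and behaviour as covers 1 and 2.
- cover_5_press (a point): Point on the top face of cover 5, in the middle of its width, 16 mm behind its front edge, on the ribbed strip where it is pressed; 44 mm in front of the pivot line. Moves with the cover; x points to the cover's rear, z out of its top face.
- jar: Bystander: amber sample jar, 40 mm across, 48 mm high, on the duct's rear ledge. Origin at its underside, in the middle.
- vial: Bystander: small glass vial, 24 mm across, 45 mm high, on the duct's rear ledge. Origin at its underside, in the middle.
- weight: Bystander: brass calibration weight, 28 mm across, 42 mm high, on the duct's rear ledge. Origin at its underside, in the middle.
- spindle: Bystander: steel measuring plate of the rheometer: disc 50 mm across with a shaft standing up, 70 mm high, on the bench in front of the duct. Origin at its underside, in the middle.
- beaker: Bystander: glass beaker, 60 mm across, 75 mm high, on the bench in front of the duct. Origin at its underside, in the middle.
- spatula: Bystander: flat steel lab spatula, 178 x 16 x 4 mm, lying on the bench in front of the duct. Origin at its underside (length along its x).
- mouse: Bystander: computer mouse, 100 x 58 x 31 mm, on the bench to the right. Origin at its underside, in the middle.
- wash_bottle: Bystander: white wash bottle, 64 mm across, 190 mm high with its bent spout, on the bench to the left. Origin at its underside, in the middle.

How it is judged:
By the outcome, as a careful person would: the job done as asked, in the order asked, and still so for the second after the job is handed in, with the robot touching nothing.
It also fails if it takes over 48 s, if anything falls off the work surface, if the arm or the gripper's body presses on something with over 40 N, if the wrist force passes 120 N, or if a joint passes its speed limit or range.

## Working session

There is one attempt and no reset: what is moved stays moved. The work goes in short steps, Python scripts to look and compute and a tool call to move; the robot and the scene stay as the last step left them, time stands still between calls to the robot, and variables do not carry over. Pictures are saved under pics/ and viewed, and the job is handed in when it is done.

Besides the shell and the picture viewer there is one more tool, called after "Emit:" in YAML: its name, and indented under it one key for each argument. step_arm: Moves the arm, as the interface text tells. Its arguments: {"type":"object","properties":{"commands":{"type":"array"},"fingers":{"type":"number"}},"required":["commands"]}

```bash
mkdir -p pics; python3 - <<'E'
from bench import robot
import cv2,numpy as np
o=robot.get_obs()
for k in ("time","tool_pos","ee_rot","wrist_force","width"): print(k,o[k])
for n in ("scene","top"):
    p,d=robot.snapshot(n); c=robot.camera_info(n)
    cv2.imwrite(f"pics/{n}0.png",p[:,:,::-1]); np.savez(f"{n}0.npz",p=p,d=d,**{k:c[k] for k in c})
    print(n,{k:np.round(c[k],3).tolist() for k in c if k in("fx","fy","cx","cy","R","t")})
E
```

```text
time 0.0
tool_pos [0.21936987 0.5037298  0.18113937]
ee_rot [-1.57060475  0.00210961  1.1599943 ]
wrist_force [-1.07105749 -0.19937959  1.42615646]
width 0.09392692265735113
scene {'fx': 468.838, 'fy': 468.838, 'cx': 314.759, 'cy': 192.1, 'R': [[0.805, 0.593, -0.007], [0.323, -0.449, -0.833], [-0.497, 0.668, -0.553]], 't': [-0.44, -0.053, 1.54]}
top {'fx': 497.128, 'fy': 497.128, 'cx': 321.794, 'cy': 199.028, 'R': [[0.083, -0.997, -0.003], [-0.975, -0.08, -0.206], [0.205, 0.02, -0.979]], 't': [0.001, 0.545, 1.563]}
```

View pics/scene0.png

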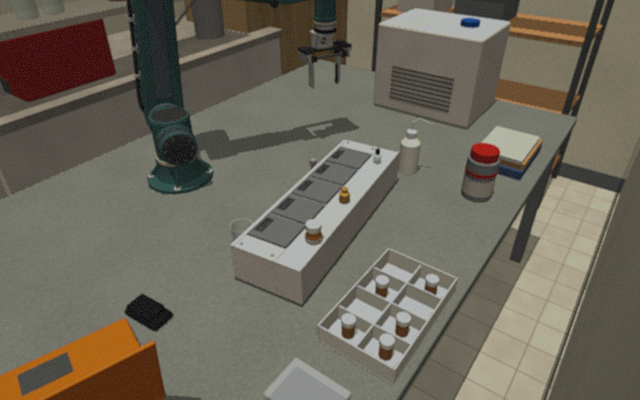

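View pics/top0.png

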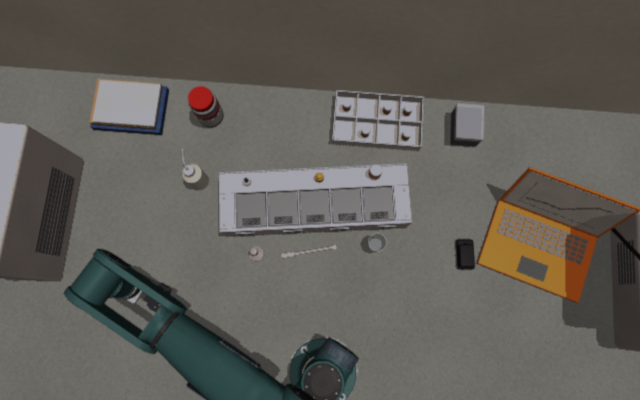

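```bash
python3 - <<'E'
import cv2,numpy as np
f=np.load("top0.npz");p,d=f["p"],f["d"]
v,u=np.mgrid[0:400,0:640]
C=np.stack([(u-f["cx"])/f["fx"]*d,(v-f["cy"])/f["fy"]*d,d],-1)
W=(C-f["t"])@f["R"]
np.save("W.npy",W)
roi=(u>205)&(u<425)&(v>155)&(v<245)&(d>0)
m=roi&(abs(W[...,2]-.11)<.012)
n,l,s,_=cv2.connectedComponentsWithStats(m.astype(np.uint8))
i=1+np.argmax(s[1:,4]); m=l==i
print(n,s[i],np.median(W[m],0))
r=cv2.minAreaRect((W[m][:,:2]*1000).astype(np.float32)); print(r); print(cv2.boxPoints(r))
c=p[150:260,205:425,::-1]; cv2.imwrite("pics/crop0.png",cv2.resize(c,None,fx=3.6,fy=3.6,interpolation=cv2.INTER_CUBIC))
for nme,(a,b) in dict(spindle=(255,253),beaker=(375,243),wash=(192,174),mouse=(465,253),vial=(247,181),weight=(319,177),jar=(375,172)).items():print(nme,W[b,a].round(3))
E
```

```text
2 [  219   164   193    69 10736] [0.53036288 0.07434748 0.10945024]
((534.0090942382812, 69.57481384277344), (193.0980224609375, 601.5349731445312), 7.477850914001465)
[[ 399.13846  355.2192 ]
 [ 477.42398 -241.19989]
 [ 668.87976 -216.06958]
 [ 590.59424  380.34952]]
spindle [0.35  0.242 0.063]
beaker [ 0.419 -0.14   0.014]
wash [0.571 0.454 0.142]
mouse [ 0.408 -0.43   0.031]
vial [0.561 0.279 0.151]
weight [0.592 0.058 0.149]
jar [ 0.62  -0.113  0.159]
```

View pics/crop0.png

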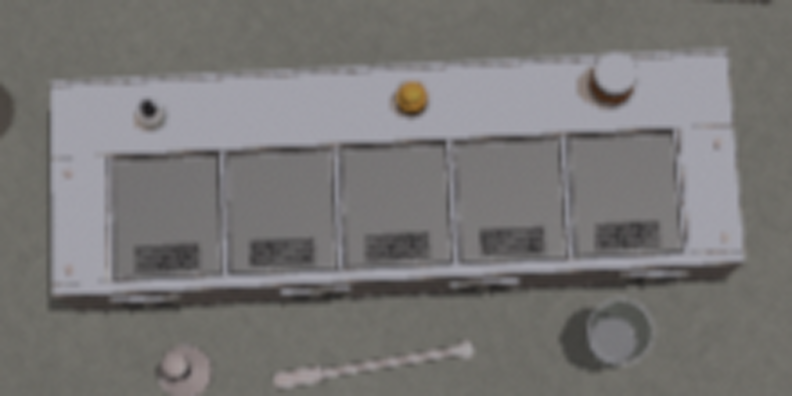

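Emit:
step_arm:
  commands:
    - {"xyz": [0.02,-0.02,0],"twist": [0,0,4]}
    - {"xyz": [0.04,-0.045,0],"twist": [0,0,8]}
    - {"xyz": [0.06,-0.067,0],"twist": [0,0,12]}
    - {"xyz": [0.08,-0.09,0],"twist": [0,0,16]}
    - {"xyz": [0.1,-0.112,0],"twist": [0,0,20]}
    - {"xyz": [0.12,-0.134,0],"twist": [0,0,24]}
    - {"xyz": [0.14,-0.156,0],"twist": [0,0,28]}
    - {"xyz": [0.16,-0.178,0],"twist": [0,0,31]}
    - {"xyz": [0.18,-0.2,0],"twist": [0,0,31]}
    - {"xyz": [0.2,-0.223,0],"twist": [0,0,31]}
    - {"xyz": [0.222,-0.2445,0],"twist": [0,0,31]}
    - {"xyz": [0.222,-0.2445,0],"twist": [0,0,31]}
  fingers: 255

```text
time: 1.1
tool_pos: [0.4444, 0.2559, 0.1814]
ee_rot: [-1.571, 0.003, 1.695]
wrist_force: [0.1, 0.6, -0.6]
width: 0.0175
```

```bash
python3 - <<'E'
import numpy as np,cv2
from bench import robot
o=robot.get_obs()
for k in ("time","tool_pos","ee_rot","wrist_force","width"): print(k,o[k])
f=np.load("top0.npz")
O=np.array([.5112,.0666]);a=np.radians(7.48);ex=np.array([np.cos(a),np.sin(a)]);ey=np.array([-ex[1],ex[0]])
p=f["p"][:,:,::-1].copy(); p=cv2.resize(p,None,fx=4,fy=4)
for y in (.2,.1,0,-.1,-.2):
    X=np.r_[O-.044*ex+y*ey,.11]; print(X.round(4)); c=f["R"]@X+f["t"]
    q=(4*(f["fx"]*c[0]/c[2]+f["cx"]+.5),4*(f["fy"]*c[1]/c[2]+f["cy"]+.5)); cv2.circle(p,(int(q[0]),int(q[1])),4,(0,0,255),-1)
cv2.imwrite("pics/chk.png",p[780:980,880:1660])
q,d=robot.snapshot("scene"); cv2.imwrite("pics/s1.png",cv2.resize(q[80:330,180:500,::-1],None,fx=2.3,fy=2.3))
E
```

```text
time 1.1
tool_pos [0.44444046 0.25589623 0.18137056]
ee_rot [-1.57081548  0.00271609  1.69519426]
wrist_force [ 0.06703055  0.6449856  -0.56288601]
width 0.017512950848767646
[0.4415 0.2592 0.11  ]
[0.4546 0.16   0.11  ]
[0.4676 0.0609 0.11  ]
[ 0.4806 -0.0383  0.11  ]
[ 0.4936 -0.1374  0.11  ]
```

View pics/chk.png

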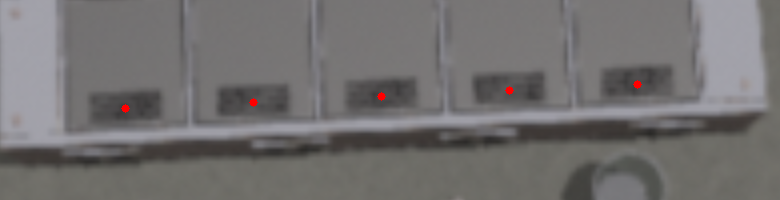

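View pics/s1.png

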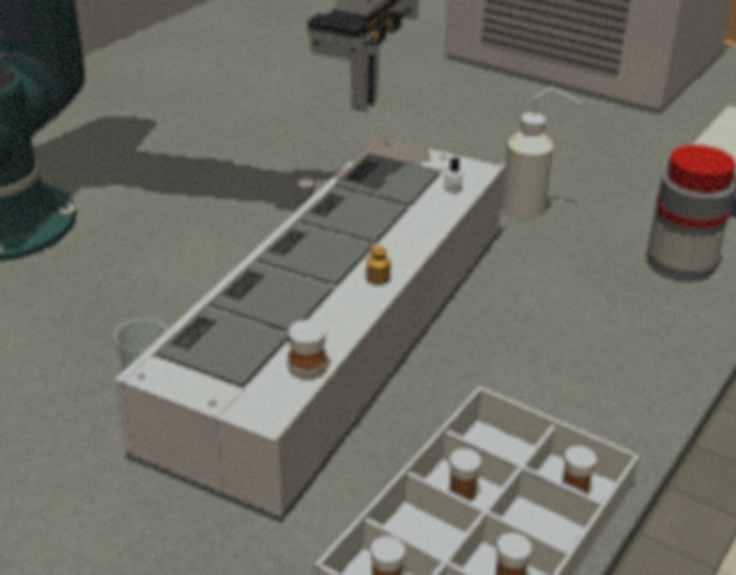

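Emit:
step_arm:
  commands:
    - {"xyz": [-0.003,0.003,-0.02],"twist": [0,0,0]}
    - {"xyz": [-0.003,0.003,-0.04],"twist": [0,0,0]}
    - {"xyz": [-0.003,0.003,-0.055],"twist": [0,0,0]}
    - {"xyz": [-0.003,0.003,-0.06],"twist": [0,0,0]}
    - {"xyz": [-0.003,0.003,-0.06],"twist": [0,0,0]}
    - {"xyz": [-0.003,0.003,-0.06],"twist": [0,0,0]}

```text
time: 1.65
tool_pos: [0.4382, 0.2634, 0.1227]
ee_rot: [-1.571, -0.0, 1.702]
wrist_force: [0.1, 0.3, 0.7]
width: 0.0007
```

Emit:
step_arm:
  commands:
    - {"xyz": [0,0,-0.001],"twist": [0,0,0]}
    - {"xyz": [0,0,-0.002],"twist": [0,0,0]}
    - {"xyz": [0,0,-0.003],"twist": [0,0,0]}
    - {"xyz": [0,0,-0.003],"twist": [0,0,0]}

```text
time: 1.98
tool_pos: [0.4389, 0.2629, 0.1198]
ee_rot: [-1.572, -0.0, 1.701]
wrist_force: [0.6, -0.7, -0.3]
width: 0.0006
```

Emit:
step_arm:
  commands:
    - {"xyz": [0.0026,-0.0037,0],"twist": [0,0,0]}
    - {"xyz": [0.0026,-0.0037,-0.001],"twist": [0,0,0]}
    - {"xyz": [0.0026,-0.0037,-0.002],"twist": [0,0,0]}
    - {"xyz": [0.0026,-0.0037,-0.002],"twist": [0,0,0]}
    - {"xyz": [0.0026,-0.0037,-0.002],"twist": [0,0,0]}

```text
time: 2.4
tool_pos: [0.4412, 0.259, 0.1171]
ee_rot: [-1.57, -0.0, 1.701]
wrist_force: [-0.4, 0.4, -0.3]
width: 0.0004
```

Emit:
step_arm:
  commands:
    - {"xyz": [0,0,-0.0005],"twist": [0,0,0]}
    - {"xyz": [0,0,-0.001],"twist": [0,0,0]}
    - {"xyz": [0,0,-0.001],"twist": [0,0,0]}

```text
time: 2.65
tool_pos: [0.4412, 0.2591, 0.1162]
ee_rot: [-1.571, -0.0, 1.701]
wrist_force: [0.5, -0.1, -0.0]
width: 0.0004
```

Emit:
step_arm:
  commands:
    - {"xyz": [0,0,-0.0005],"twist": [0,0,0]}
    - {"xyz": [0,0,-0.001],"twist": [0,0,0]}
    - {"xyz": [0,0,-0.001],"twist": [0,0,0]}

```text
time: 2.9
tool_pos: [0.4412, 0.2591, 0.1152]
ee_rot: [-1.571, -0.0, 1.701]
wrist_force: [0.3, 1.0, 0.4]
width: 0.0005
```

Emit:
step_arm:
  commands:
    - {"xyz": [0,0,-0.0005],"twist": [0,0,0]}
    - {"xyz": [0,0,-0.001],"twist": [0,0,0]}
    - {"xyz": [0,0,-0.001],"twist": [0,0,0]}

```text
time: 3.15
tool_pos: [0.4412, 0.259, 0.1142]
ee_rot: [-1.571, -0.0, 1.701]
wrist_force: [0.7, 1.1, 0.4]
width: 0.0001
```

```bash
python3 - <<'E'
import numpy as np,cv2
from bench import robot
q,d=robot.snapshot("scene"); cv2.imwrite("pics/s2.png",cv2.resize(q[110:210,290:420,::-1],None,fx=5,fy=5,interpolation=2))
q,d=robot.snapshot("wrist"); cv2.imwrite("pics/w2.png",q[:,:,::-1])
E
```

```text
(no output)
```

View pics/s2.png

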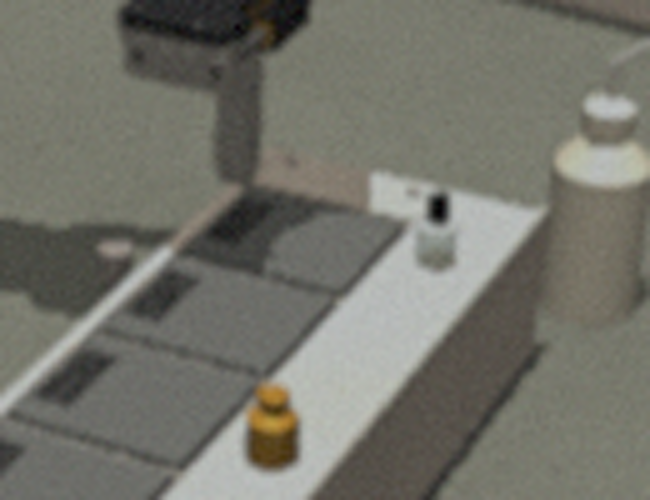

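View pics/w2.png

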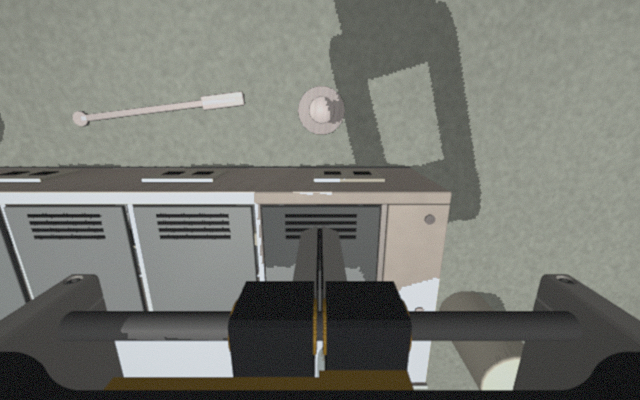

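```bash
python3 - <<'E'
import numpy as np,cv2
from bench import robot
o=robot.get_obs();print(o["tool_pos"],o["wrist_force"],o["time"])
def pr(n,X):
    f=robot.camera_info(n); c=np.array(f["R"])@X+f["t"]; return (f["fx"]*c[0]/c[2]+f["cx"],f["fy"]*c[1]/c[2]+f["cy"],c[2])
for n in("scene","wrist"):
  for z in (.106,.12,.13): 
    r=np.array(pr(n,np.array([.4412,.259,z]))); print(n,z,r, (r[:2]-[290,110])*5)
q,d=robot.snapshot("scene")
f=robot.camera_info("scene")
R=np.array(f["R"])
for v in range(138,156,2):
  z=d[v,337]; c=np.array([(337-f["cx"])/f["fx"]*z,(v-f["cy"])/f["fy"]*z,z]); print(v,(R.T@(c-f["t"])).round(3))
E
```

```text
[0.44122826 0.25904537 0.1142428 ] [ 0.47429563 -0.19941933 -0.6272321 ] 3.25
scene 0.106 [337.02115845 154.70390743   1.43485816] [235.10579223 223.51953714]
scene 0.12 [337.10894239 150.67043969   1.42710922] [235.54471194 203.35219846]
scene 0.13 [337.17223113 147.76246937   1.42157427] [235.86115565 188.81234684]
wrist 0.106 [3.18824081e+02 2.22770801e+02 2.26286834e-01] [144.12040539 563.85400355]
wrist 0.12 [3.18785698e+02 2.29650387e+02 2.12865568e-01] [143.92848838 598.2519371 ]
wrist 0.13 [3.18755178e+02 2.35120562e+02 2.03278949e-01] [143.77588917 625.60281038]
138 [0.45  0.243 0.172]
140 [0.45  0.244 0.165]
142 [0.45  0.243 0.159]
144 [0.448 0.248 0.15 ]
146 [0.447 0.249 0.142]
148 [0.42  0.289 0.109]
150 [0.428 0.278 0.11 ]
152 [0.435 0.268 0.109]
154 [0.444 0.255 0.111]
```

```bash
python3 - <<'E'
import numpy as np,cv2
f=np.load("scene0.npz");d=f["d"];p=f["p"]
cv2.imwrite("pics/g0.png",cv2.resize(p[30:110,280:370,::-1],None,fx=7,fy=7,interpolation=2))
for u in(310,311,312,336,337,338):
  for v in range(72,92,2):
    z=d[v,u];c=np.array([(u-f["cx"])/f["fx"]*z,(v-f["cy"])/f["fy"]*z,z]);W=f["R"].T@(c-f["t"])
    if W[2]>.05: last=(v,W.round(3))
  print(u,last)
from bench import robot
q,d=robot.snapshot("wrist");f=robot.camera_info("wrist");R=np.array(f["R"])
for u in(308,330):
  for v in range(225,300,8):
    z=d[v,u];c=np.array([(u-f["cx"])/f["fx"]*z,(v-f["cy"])/f["fy"]*z,z]);print(u,v,(R.T@(c-f["t"])).round(3))
E
```

```text
310 (86, array([0.202, 0.443, 0.215]))
311 (86, array([0.205, 0.445, 0.216]))
312 (88, array([0.204, 0.451, 0.206]))
336 (82, array([0.242, 0.543, 0.208]))
337 (82, array([0.244, 0.546, 0.208]))
338 (82, array([0.245, 0.551, 0.206]))
308 225 [0.443 0.251 0.11 ]
308 233 [0.432 0.251 0.15 ]
308 241 [0.432 0.251 0.162]
308 249 [0.432 0.252 0.172]
308 257 [0.432 0.252 0.181]
308 265 [0.432 0.252 0.189]
308 273 [0.431 0.253 0.198]
308 281 [0.408 0.252 0.241]
308 289 [0.408 0.252 0.245]
308 297 [0.407 0.252 0.25 ]
330 225 [0.44  0.268 0.111]
330 233 [0.431 0.265 0.149]
330 241 [0.431 0.265 0.161]
330 249 [0.43  0.264 0.172]
330 257 [0.43  0.264 0.181]
330 265 [0.43  0.263 0.19 ]
330 273 [0.43  0.263 0.198]
330 281 [0.407 0.258 0.241]
330 289 [0.407 0.258 0.245]
330 297 [0.407 0.258 0.248]
```

View pics/g0.png

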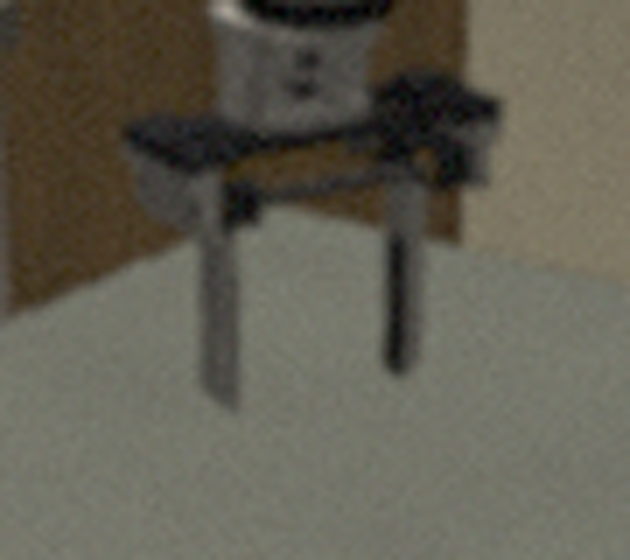

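Both cameras put the fingertips about 22 mm above the reported TCP, instead of 8 mm below it. I'll descend slowly and rely on force readings.

Emit:
step_arm:
  commands:
    - {"xyz": [0,0,-0.003],"twist": [0,0,0]}
    - {"xyz": [0,0,-0.006],"twist": [0,0,0]}
    - {"xyz": [0,0,-0.009],"twist": [0,0,0]}
    - {"xyz": [0,0,-0.009],"twist": [0,0,0]}

```text
time: 3.68
tool_pos: [0.4406, 0.2588, 0.1042]
ee_rot: [-1.569, 0.0, 1.701]
wrist_force: [0.1, 1.0, -0.8]
width: 0.0003
```

Emit:
step_arm:
  commands:
    - {"xyz": [0,0,-0.002],"twist": [0,0,0]}
    - {"xyz": [0,0,-0.004],"twist": [0,0,0]}
    - {"xyz": [0,0,-0.006],"twist": [0,0,0]}
    - {"xyz": [0,0,-0.008],"twist": [0,0,0]}
    - {"xyz": [0,0,-0.008],"twist": [0,0,0]}

```text
time: 4.1
tool_pos: [0.4409, 0.2589, 0.0967]
ee_rot: [-1.57, 0.0, 1.701]
wrist_force: [0.1, -0.8, 0.1]
width: 0.0004
```

Emit:
step_arm:
  commands:
    - {"xyz": [0,0,-0.001],"twist": [0,0,0]}
    - {"xyz": [0,0,-0.002],"twist": [0,0,0]}
    - {"xyz": [0,0,-0.002],"twist": [0,0,0]}

```text
time: 4.35
tool_pos: [0.4412, 0.259, 0.0951]
ee_rot: [-1.571, -0.0, 1.701]
wrist_force: [-0.1, 0.8, 0.1]
width: 0.0004
```

Emit:
step_arm:
  commands:
    - {"xyz": [0,0,-0.001],"twist": [0,0,0]}
    - {"xyz": [0,0,-0.002],"twist": [0,0,0]}
    - {"xyz": [0,0,-0.002],"twist": [0,0,0]}

```text
time: 4.6
tool_pos: [0.4411, 0.259, 0.0931]
ee_rot: [-1.57, 0.0, 1.701]
wrist_force: [0.8, 0.1, 0.1]
width: 0.0004
```

Emit:
step_arm:
  commands:
    - {"xyz": [0,0,-0.001],"twist": [0,0,0]}
    - {"xyz": [0,0,-0.002],"twist": [0,0,0]}
    - {"xyz": [0,0,-0.002],"twist": [0,0,0]}

```text
time: 4.85
tool_pos: [0.4411, 0.259, 0.091]
ee_rot: [-1.57, 0.0, 1.701]
wrist_force: [-0.2, -0.7, 0.2]
width: 0.0007
```

```bash
python3 - <<'E'
import numpy as np,cv2
from bench import robot
q,d=robot.snapshot("scene"); cv2.imwrite("pics/s3.png",cv2.resize(q[110:210,290:420,::-1],None,fx=5,fy=5,interpolation=2))
q,d=robot.snapshot("wrist"); cv2.imwrite("pics/w3.png",q[:,:,::-1]);f=robot.camera_info("wrist");R=np.array(f["R"])
u=330
for v in range(200,240,4):
    z=d[v,u];c=np.array([(u-f["cx"])/f["fx"]*z,(v-f["cy"])/f["fy"]*z,z]);print(u,v,(R.T@(c-f["t"])).round(3))
E
```

```text
330 200 [0.413 0.263 0.109]
330 204 [0.416 0.263 0.111]
330 208 [0.418 0.264 0.111]
330 212 [0.421 0.264 0.111]
330 216 [0.425 0.265 0.109]
330 220 [0.427 0.265 0.111]
330 224 [0.43  0.265 0.11 ]
330 228 [0.433 0.266 0.112]
330 232 [0.43  0.265 0.125]
330 236 [0.43  0.265 0.131]
```

View pics/s3.png

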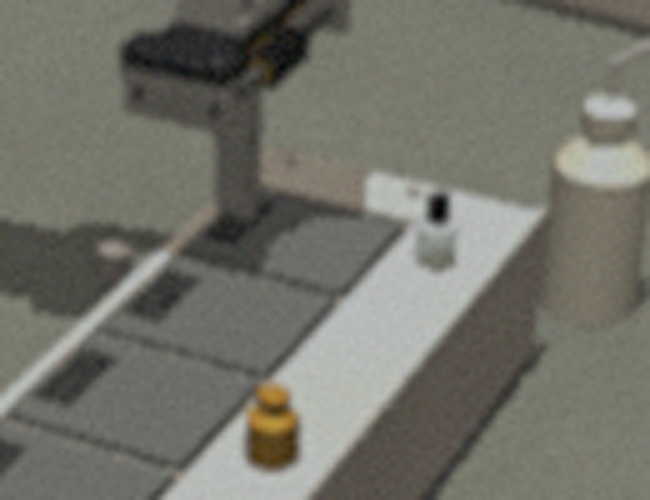

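View pics/w3.png

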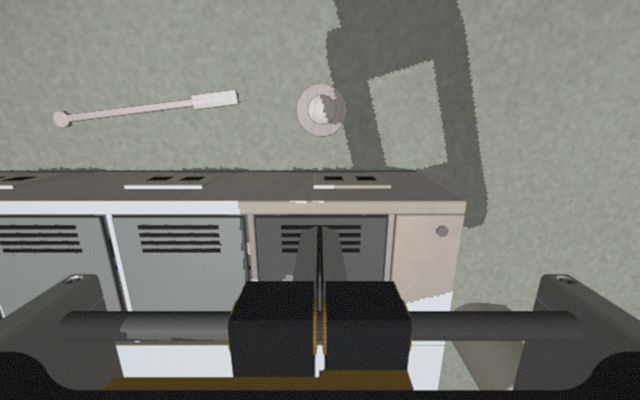

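Emit:
step_arm:
  commands:
    - {"xyz": [0,0,-0.001],"twist": [0,0,0]}
    - {"xyz": [0,0,-0.002],"twist": [0,0,0]}
    - {"xyz": [0,0,-0.003],"twist": [0,0,0]}
    - {"xyz": [0,0,-0.003],"twist": [0,0,0]}

```text
time: 5.28
tool_pos: [0.4411, 0.259, 0.088]
ee_rot: [-1.57, 0.0, 1.701]
wrist_force: [-0.2, -0.1, -0.8]
width: 0.0007
```

Emit:
step_arm:
  commands:
    - {"xyz": [0,0,-0.001],"twist": [0,0,0]}
    - {"xyz": [0,0,-0.001],"twist": [0,0,0]}

```text
time: 5.45
tool_pos: [0.4412, 0.259, 0.0871]
ee_rot: [-1.571, -0.0, 1.701]
wrist_force: [-0.1, 0.3, 1.1]
width: 0.0005
```

Emit:
step_arm:
  commands:
    - {"xyz": [0,0,-0.001],"twist": [0,0,0]}
    - {"xyz": [0,0,-0.001],"twist": [0,0,0]}

```text
time: 5.62
tool_pos: [0.4413, 0.2591, 0.0867]
ee_rot: [-1.571, -0.0, 1.701]
wrist_force: [-1.2, -0.7, 1.9]
width: 0.0005
```

Emit:
step_arm:
  commands:
    - {"xyz": [0,0,-0.001],"twist": [0,0,0]}
    - {"xyz": [0,0,-0.001],"twist": [0,0,0]}

```text
time: 5.78
tool_pos: [0.4413, 0.2591, 0.0866]
ee_rot: [-1.571, -0.0, 1.701]
wrist_force: [-1.8, -0.9, 5.8]
width: 0.0002
```

Emit:
step_arm:
  commands:
    - {"xyz": [0,0,-0.0005],"twist": [0,0,0]}
    - {"xyz": [0,0,-0.0005],"twist": [0,0,0]}

```text
time: 5.95
tool_pos: [0.4413, 0.2591, 0.0865]
ee_rot: [-1.572, -0.0, 1.701]
wrist_force: [-2.4, -1.8, 6.9]
width: 0.0005
```

Cover 1 holds at 7 N with hardly any motion, so it's latched. Next is cover 2.

Emit:
step_arm:
  commands:
    - {"xyz": [0,0,0.012],"twist": [0,0,0]}
    - {"xyz": [0.004,-0.03,0.015],"twist": [0,0,0]}
    - {"xyz": [0.0085,-0.065,0.015],"twist": [0,0,0]}
    - {"xyz": [0.013,-0.099,0.015],"twist": [0,0,0]}
    - {"xyz": [0.013,-0.099,0.012],"twist": [0,0,0]}
    - {"xyz": [0.013,-0.099,0.008],"twist": [0,0,0]}
    - {"xyz": [0.013,-0.099,0.006],"twist": [0,0,0]}
    - {"xyz": [0.013,-0.099,0.005],"twist": [0,0,0]}
    - {"xyz": [0.013,-0.099,0.004],"twist": [0,0,0]}
    - {"xyz": [0.013,-0.099,0.004],"twist": [0,0,0]}

```text
time: 6.78
tool_pos: [0.4539, 0.161, 0.0884]
ee_rot: [-1.57, -0.0, 1.703]
wrist_force: [-0.1, 0.9, -0.6]
width: 0.0002
```

Emit:
step_arm:
  commands:
    - {"xyz": [0,0,-0.001],"twist": [0,0,0]}
    - {"xyz": [0,0,-0.002],"twist": [0,0,0]}
    - {"xyz": [0,0,-0.002],"twist": [0,0,0]}

```text
time: 7.03
tool_pos: [0.4543, 0.1605, 0.0869]
ee_rot: [-1.571, -0.0, 1.702]
wrist_force: [0.7, -0.4, -0.8]
width: 0.0006
```

Emit:
step_arm:
  commands:
    - {"xyz": [0,0,-0.001],"twist": [0,0,0]}
    - {"xyz": [0,0,-0.0015],"twist": [0,0,0]}
    - {"xyz": [0,0,-0.0015],"twist": [0,0,0]}

```text
time: 7.28
tool_pos: [0.4543, 0.1605, 0.0866]
ee_rot: [-1.572, -0.001, 1.701]
wrist_force: [-2.5, 0.1, 5.2]
width: 0.0007
```

Cover 2 behaves the same way, so it's latched too. On to cover 3.

Emit:
step_arm:
  commands:
    - {"xyz": [0,0,0.012],"twist": [0,0,0]}
    - {"xyz": [0.004,-0.03,0.015],"twist": [0,0,0]}
    - {"xyz": [0.0085,-0.065,0.015],"twist": [0,0,0]}
    - {"xyz": [0.013,-0.099,0.015],"twist": [0,0,0]}
    - {"xyz": [0.013,-0.099,0.012],"twist": [0,0,0]}
    - {"xyz": [0.013,-0.099,0.008],"twist": [0,0,0]}
    - {"xyz": [0.013,-0.099,0.004],"twist": [0,0,0]}
    - {"xyz": [0.013,-0.099,0.003],"twist": [0,0,0]}
    - {"xyz": [0.013,-0.099,0.002],"twist": [0,0,0]}
    - {"xyz": [0.013,-0.099,0.001],"twist": [0,0,0]}
    - {"xyz": [0.013,-0.099,0],"twist": [0,0,0]}
    - {"xyz": [0.013,-0.099,0],"twist": [0,0,0]}

```text
time: 8.28
tool_pos: [0.4667, 0.062, 0.0865]
ee_rot: [-1.57, -0.001, 1.703]
wrist_force: [-4.9, 1.0, 6.4]
width: 0.0007
```

Cover 3 is latched as well (6.4 N). On to cover 4.

Emit:
step_arm:
  commands:
    - {"xyz": [0,0,0.012],"twist": [0,0,0]}
    - {"xyz": [0.004,-0.03,0.015],"twist": [0,0,0]}
    - {"xyz": [0.0085,-0.065,0.015],"twist": [0,0,0]}
    - {"xyz": [0.013,-0.099,0.015],"twist": [0,0,0]}
    - {"xyz": [0.013,-0.099,0.012],"twist": [0,0,0]}
    - {"xyz": [0.013,-0.099,0.008],"twist": [0,0,0]}
    - {"xyz": [0.013,-0.099,0.004],"twist": [0,0,0]}
    - {"xyz": [0.013,-0.099,0.003],"twist": [0,0,0]}
    - {"xyz": [0.013,-0.099,0.002],"twist": [0,0,0]}
    - {"xyz": [0.013,-0.099,0.001],"twist": [0,0,0]}
    - {"xyz": [0.013,-0.099,0],"twist": [0,0,0]}
    - {"xyz": [0.013,-0.099,0],"twist": [0,0,0]}

```text
time: 9.28
tool_pos: [0.4798, -0.0366, 0.0865]
ee_rot: [-1.57, -0.001, 1.703]
wrist_force: [-3.6, 1.0, 5.4]
width: 0.0005
```

Emit:
step_arm:
  commands:
    - {"xyz": [0,0,0.012],"twist": [0,0,0]}
    - {"xyz": [0.004,-0.03,0.015],"twist": [0,0,0]}
    - {"xyz": [0.0085,-0.065,0.015],"twist": [0,0,0]}
    - {"xyz": [0.013,-0.099,0.015],"twist": [0,0,0]}
    - {"xyz": [0.013,-0.099,0.012],"twist": [0,0,0]}
    - {"xyz": [0.013,-0.099,0.008],"twist": [0,0,0]}
    - {"xyz": [0.013,-0.099,0.004],"twist": [0,0,0]}
    - {"xyz": [0.013,-0.099,0.003],"twist": [0,0,0]}
    - {"xyz": [0.013,-0.099,0.002],"twist": [0,0,0]}
    - {"xyz": [0.013,-0.099,0.001],"twist": [0,0,0]}
    - {"xyz": [0.013,-0.099,0],"twist": [0,0,0]}
    - {"xyz": [0.013,-0.099,0],"twist": [0,0,0]}

```text
time: 10.28
tool_pos: [0.4933, -0.1362, 0.0854]
ee_rot: [-1.571, -0.0, 1.702]
wrist_force: [0.2, 0.5, 0.9]
width: 0.0008
```

Emit:
step_arm:
  commands:
    - {"xyz": [0,0,-0.002],"twist": [0,0,0]}
    - {"xyz": [0,0,-0.004],"twist": [0,0,0]}
    - {"xyz": [0,0,-0.006],"twist": [0,0,0]}
    - {"xyz": [0,0,-0.006],"twist": [0,0,0]}

```text
time: 10.62
tool_pos: [0.4934, -0.137, 0.079]
ee_rot: [-1.571, 0.0, 1.701]
wrist_force: [1.0, 0.3, 0.7]
width: 0.0007
```

Cover 5 dips freely: 6 mm lower with under 1 N. I'll push it over along its arc.

Emit:
step_arm:
  commands:
    - {"xyz": [0,0,-0.003],"twist": [0,0,0]}
    - {"xyz": [0,0,-0.006],"twist": [0,0,0]}
    - {"xyz": [0.0015,0.0002,-0.009],"twist": [0,0,0]}
    - {"xyz": [0.003,0.0004,-0.013],"twist": [0,0,0]}
    - {"xyz": [0.005,0.0007,-0.017],"twist": [0,0,0]}
    - {"xyz": [0.0085,0.001,-0.021],"twist": [0,0,0]}
    - {"xyz": [0.012,0.0016,-0.024],"twist": [0,0,0]}
    - {"xyz": [0.012,0.0016,-0.024],"twist": [0,0,0]}

```text
time: 11.28
tool_pos: [0.505, -0.1352, 0.0539]
ee_rot: [-1.569, -0.001, 1.701]
wrist_force: [0.1, 0.5, -0.3]
width: 0.0007
```

```bash
python3 - <<'E'
import numpy as np,cv2
from bench import robot
q,d=robot.snapshot("scene"); cv2.imwrite("pics/s4.png",cv2.resize(q[130:290,200:400,::-1],None,fx=3.5,fy=3.5,interpolation=2))
E
```

```text
(no output)
```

View pics/s4.png

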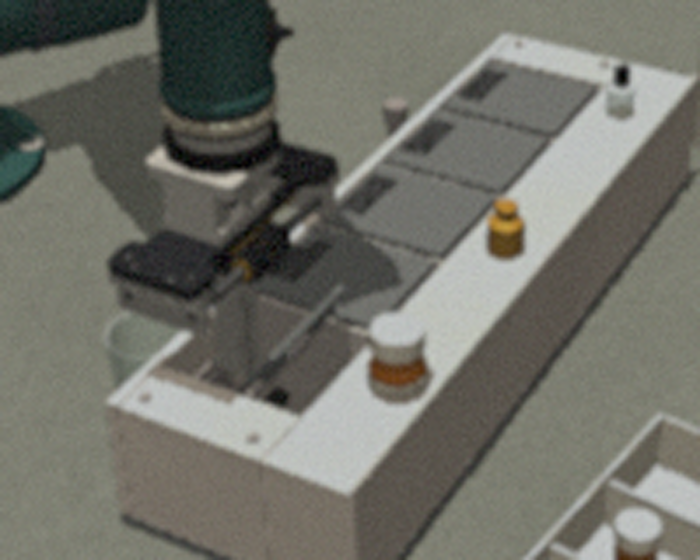

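Emit:
step_arm:
  commands:
    - {"xyz": [0.003,0.0004,-0.002],"twist": [0,0,0]}
    - {"xyz": [0.006,0.0008,-0.004],"twist": [0,0,0]}
    - {"xyz": [0.008,0.001,-0.005],"twist": [0,0,0]}
    - {"xyz": [0.008,0.001,-0.005],"twist": [0,0,0]}

```text
time: 11.67
tool_pos: [0.513, -0.134, 0.0494]
ee_rot: [-1.569, -0.001, 1.701]
wrist_force: [-1.4, -0.0, -0.7]
width: 0.0007
```

Emit:
step_arm:
  commands:
    - {"xyz": [0.001,0,0],"twist": [0,0,0]}
    - {"xyz": [0.002,0.0003,0],"twist": [0,0,0]}
    - {"xyz": [0.002,0.0003,0],"twist": [0,0,0]}

```text
time: 11.92
tool_pos: [0.5144, -0.1341, 0.0499]
ee_rot: [-1.569, -0.0, 1.701]
wrist_force: [-3.9, -0.3, -1.5]
width: 0.0003
```

Emit:
step_arm:
  commands:
    - {"xyz": [0.001,0,0],"twist": [0,0,0]}
    - {"xyz": [0.002,0.0003,0],"twist": [0,0,0]}
    - {"xyz": [0.002,0.0003,0],"twist": [0,0,0]}

```text
time: 12.17
tool_pos: [0.5148, -0.134, 0.0497]
ee_rot: [-1.565, -0.001, 1.701]
wrist_force: [-7.0, -2.1, 0.7]
width: 0.0005
```

Emit:
step_arm:
  commands:
    - {"xyz": [0.001,0,0],"twist": [0,0,0]}
    - {"xyz": [0.002,0.0003,0],"twist": [0,0,0]}
    - {"xyz": [0.002,0.0003,0],"twist": [0,0,0]}

```text
time: 12.42
tool_pos: [0.515, -0.1339, 0.0495]
ee_rot: [-1.561, -0.001, 1.701]
wrist_force: [-10.9, -1.2, 2.9]
width: 0.0006
```

The stop is reached at 11 N with no further motion. I'll back off towards the robot, then lift out.

Emit:
step_arm:
  commands:
    - {"xyz": [-0.005,-0.0007,0],"twist": [0,0,0]}
    - {"xyz": [-0.012,-0.0016,0],"twist": [0,0,0]}
    - {"xyz": [-0.02,-0.0026,0.002],"twist": [0,0,0]}
    - {"xyz": [-0.022,-0.003,0.01],"twist": [0,0,0]}
    - {"xyz": [-0.022,-0.003,0.03],"twist": [0,0,0]}
    - {"xyz": [-0.022,-0.003,0.06],"twist": [0,0,0]}
    - {"xyz": [-0.022,-0.003,0.09],"twist": [0,0,0]}
    - {"xyz": [-0.04,0.03,0.13],"twist": [0,0,0]}
    - {"xyz": [-0.07,0.05,0.15],"twist": [0,0,0]}
    - {"xyz": [-0.1,0.07,0.16],"twist": [0,0,0]}
    - {"xyz": [-0.12,0.08,0.16],"twist": [0,0,0]}
    - {"xyz": [-0.12,0.08,0.16],"twist": [0,0,0]}

```text
time: 13.42
tool_pos: [0.3977, -0.0515, 0.2145]
ee_rot: [-1.578, 0.002, 1.703]
wrist_force: [0.6, 0.2, 0.2]
width: 0.0005
```

```bash
python3 - <<'E'
import numpy as np,cv2
from bench import robot
o=robot.get_obs();print(o["time"],o["tool_pos"],o["wrist_force"])
q,d=robot.snapshot("scene"); cv2.imwrite("pics/s5.png",cv2.resize(q[130:290,200:400,::-1],None,fx=3.5,fy=3.5,interpolation=2))
f=robot.camera_info("scene");R=np.array(f["R"])
def cloud(d,f):
    R=np.array(f["R"]);v,u=np.mgrid[0:400,0:640];C=np.stack([(u-f["cx"])/f["fx"]*d,(v-f["cy"])/f["fy"]*d,d],-1);return (C-f["t"])@R
O=np.array([.5112,.0666]);a=np.radians(7.48);ex=np.array([np.cos(a),np.sin(a)]);ey=np.array([-ex[1],ex[0]])
def fit(d,f,n):
    W=cloud(d,f)[d>0];x=(W[:,:2]-O)@ex;y=(W[:,:2]-O)@ey
    m=(abs(y+.2)<.035)&(x>-.02)&(x<.03)&(W[:,2]>.115)&(W[:,2]<.16)
    P=np.c_[x[m],W[m,2]];c=P-P.mean(0);_,s,V=np.linalg.svd(c,full_matrices=False);print(n,m.sum(),"tilt",np.degrees(np.arctan2(abs(V[0,1]),abs(V[0,0]))),s,"mean",P.mean(0),"zmax",P[:,1].max())
fit(d,f,"scene")
q,d=robot.snapshot("top"); fit(d,robot.camera_info("top"),"top"); cv2.imwrite("pics/t5.png",cv2.resize(q[140:270,170:490,::-1],None,fx=2.4,fy=2.4,interpolation=2))
E
```

```text
13.4167 [ 0.39769342 -0.0515302   0.21446276] [0.58599403 0.16731696 0.21147033]
scene 165 tilt 76.05744966185975 [0.14467879 0.02921902] mean [0.015052   0.13675933] zmax 0.1504771386081787
top 179 tilt 67.86153939214823 [0.16719626 0.03257864] mean [0.00867365 0.13559932] zmax 0.15849361766487322
```

View pics/s5.png

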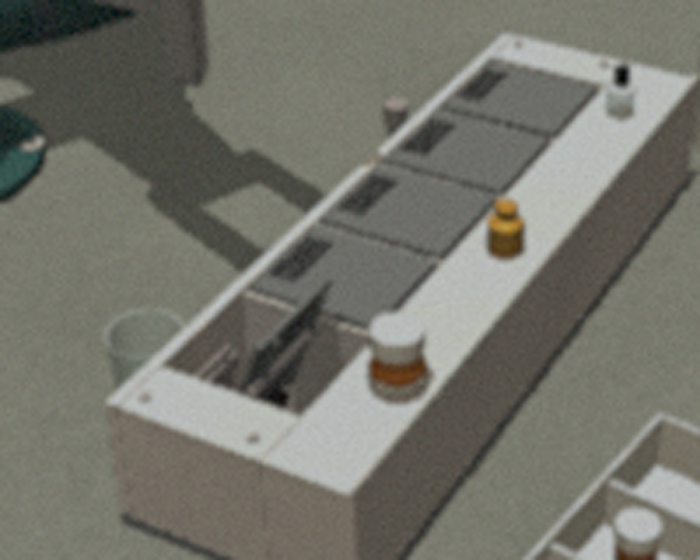

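View pics/t5.png

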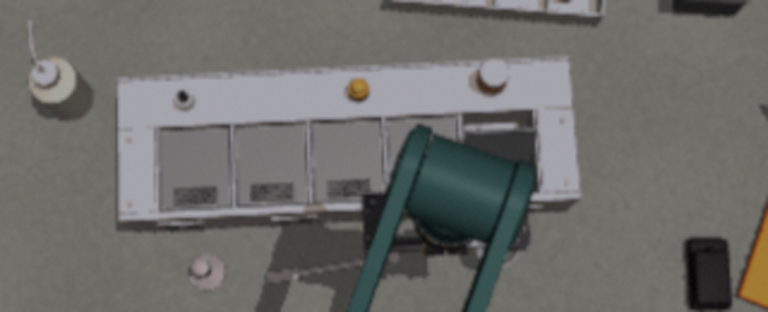

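```bash
python3 -c "
from bench import robot
print(robot.close_job())"
```

```text
the job is handed in; nothing more can be done
None
```

Cover 5 (far right) was the unlatched one. It now stands open against its stop, and I handed the job in at about 13.5 s.

- **Finding it:** I pressed each cover's ribbed strip in turn with the closed fingertips. Covers 1 to 4 held firm at about 5 to 7 N and barely moved, so I left them. Cover 5 dipped 6 mm at under 1 N.
- **Opening it:** I pushed cover 5 along its arc until the force rose to about 11 N with no further motion. I then drew the finger back and lifted clear, and the wrist force returned to about zero.
- **Last checks:** The depth images put cover 5's tilt at 76° (scene camera) and 68° (top camera). They disagree by 8°, but they bracket the nominal 70°. The fingertip position at the stop also fitted about 70°. In the last pictures covers 1 to 3 look shut, and so does cover 4, which the arm partly hides from above. I saw no sign that anything else had moved, though I only compared by eye, and the arm partly hides the beaker and the spatula from above.
- **One disagreement with the data given:** The fingertips were about 23 mm behind the reported TCP, not 8 mm ahead of it. I saw this in the pictures, confirmed it by contact, and worked with the measured value.

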